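# Bolt the long chisel chest shut

### The job

The chisels are put away: bolt the long wooden chest shut by sliding its steel bolt fully home through its keeper, then let go of it. Leave the bolt of the short, squarish box drawn back, because that box is still in use.

Things in the scene. Friction and masses are not known exactly. Their poses are not given: they have to be found in the camera images.
- long_bolt (a joint): Travel in m of the steel bolt on the two-leaf lid of the LONG chest (300 x 150 mm, lid top 85 mm above the bench, does not move). 0 = drawn back, 0.060 = fully home at its end stop; starts at 0 to 0.012. It slides level along the chest's length, over the lid's seam and through the keeper on the other leaf. Friction about 2 N; it stays where it is left.
- long_bolt_knob (a point): Centre of the top of the long chest's bolt knob: an upright steel pin, 14 mm diameter, moving with the bolt, top 140 mm above the bench (55 mm above the lid). Its top 37 mm are free to grip; the barrel below reaches 18 mm above the lid and 13 mm either side of the bolt's line. The point's +y points along the travel, to the keeper; z is up.
- long_chest_keeper (a point): Centre of the keeper's opening on the long chest: a fixed steel bridge 25 mm wide, 24 mm long, 18 mm high; the point is 9 mm above the lid. The knob moves level, straight towards it: the knob's axis is 113 mm from this point (horizontally) with the bolt drawn, 53 mm when fully home. +y points along the travel.
- square_bolt (a joint): Travel in m of the same kind of bolt on the short, squarish box (180 x 150 mm, same height) beside the long chest: 0 = drawn back, 0.060 = home. It starts at 0 to 0.012 and is to be left drawn.

How it is judged:
At the end, for the whole second after the job is handed in: The long chest's bolt is at rest within 12 mm of fully home (joint above 0.048 of 0.060 m), and the squarish box's bolt is still drawn back (joint below 0.025 m) (value of joint long_bolt above 0.048 m and velocity of joint long_bolt between -0.01 and 0.01 m/s and value of joint square_bolt below 0.025 m); the robot touches nothing.
It fails at once if the bolt of the squarish box is slid towards its keeper (joint above 0.025 m) (value of joint square_bolt above 0.025 m).
It also fails if it takes over 29 s, if anything falls off the work surface, if the arm or the gripper's body presses on something with over 40 N, if the wrist force passes 120 N, or if a joint passes its speed limit or range.

### The arm

A 6-joint arm with a two-finger parallel gripper is mounted at the origin on the work surface. World frame = base frame: x ahead of the robot, y to its left, z up, the work surface at z = 0. Lengths are in m, angles in rad, forces in N, time in s.
With the tool pointing down it reaches from about 0.35 to 0.775 m from the base axis. Payload 7.3 kg.
Tool frame: the origin (TCP) lies where the fingers leave the gripper's body, on its centre line; the fingertips stand 66 mm ahead of it and the grasp point (between the pads) lies 47 mm ahead of it (robot.hold_point_z is the z of the grasp point in the tool frame, in m); z points along the fingers, y is the line along which they close (so a half turn about z gives the same grasp; the last joint's range is limited). The gripper opens to 92 mm and grips with 3 to 60 N. Pads are 19 mm wide; open, the fingers measure 130 mm over their backs; the gripper's body (75 mm by 190 mm) begins 47 mm behind the grasp point.
Start: joints at [1.009, 0.342, 1.524, -0, 1.275, -0.146], TCP at [0.212, 0.48, 0.292] pointing down, gripper open.
Joint ranges: [-2.53, 2.53], [-0.77, 2.02], [0.04, 2.7], [-1, 4.14], [0.28, 2.66], [-3.11, 3.11]. Speed limits (rad/s): [2.57, 2.57, 3.14, 3.14, 3.14, 3.14].

### API

Orientations are given as a rotation vector (axis times angle).
In Python, from cell import telemetry, read_camera, robot, trace gives the robot as it stands.
- The arm moves only by the shell command python3 -m inch 'ROWS' [FORCE]. ROWS is JSON, a list of rows, each an object of numbers: "tx", "ty", "tz": the shift along the tool's x, y, z as a fraction of full scale; "wx", "wy", "wz": the turn, a rotation vector about the tool's x, y, z as a fraction of full scale; "grip": the gripper command: -1 is shut, 1 is fully open, values between are in proportion. In form: [{"tx": .., "ty": .., "tz": .., "wx": .., "wy": .., "wz": .., "grip": ..}, ...]. A call has 1 to 5 rows; each row is the pose to reach, as a shift and turn from the pose commanded when the call began, along the tool's axes at that moment, turning the shorter way round; what a row does not reach only later rows make up. Full scale, the value 1, is 150 mm for a shift and pi rad for a turn. A row lasts 1/8 s, in which the tool goes at most 62.5 mm and 10.7 degrees, less where a joint would pass 70% of its speed; a pose out of reach is approached as far as the arm can. A call with a number of a shift or a turn outside -1 to 1 is refused whole. A call with a gripper value outside its range is refused whole. The fingers move at their own pace and stop on an object; FORCE is the grip in N (left out, the last holds). Time passes only in rows, so rows that repeat a pose let the fingers close. It gives the time, the measured TCP pose, the force, the opening and the grip force at its end, in the units of the state.
- telemetry.observe(): the state, without advancing time (a new reading comes with each control period).
- read_camera(name): name is "side" or "top"; returns a dict with "img" (384x512x3 uint8, red, green, blue), "depth" (384x512 float32, m along the optical axis (not along the pixel's ray), 0 where there is no reading), "mtx" (3x3 intrinsics, pixels), "distortion" ([k1, k2, p1, p2, k3] as OpenCV has them; the pictures are not rectified), "rvec" (rotation vector, rad) and "tvec" (3), from world to camera coordinates, as OpenCV has them. Camera axes: x right, y down, z forward; pixel columns grow to the right and rows downward; lengths in m; the calibration is good to about 2 mm. A picture is of the moment at which its call begins.
- robot.close_job(): hands the job in; it is judged then, once.
Trained networks look in a picture, given as the dict that the camera call returned (one of the last four; its "shot" number tells which), for a name from the list of things; names that differ only in an ending like _2 or _b are one class to them, and where a whole thing is asked for, a point or a joint stands for the part that bears it (a point fixed in the world has none). Each returns a list of dicts, best first, with "p" (0 to 1); they miss things now and then, are a little off and sometimes report something else, mostly with a low value. They report only what shows in the picture. A call takes as long as a camera call.
- trace(target, picture): "pixels" (384x512 bool, what is visible of it) and "pixel" ([column, row] in pixels, amid what is visible of it).
The state is a dict: "clock": time; "joints": joint angles; "qvel": joint speeds; "joint_efforts": joint torques, N m; "position": TCP position; "tcp_rot": TCP orientation; "wrist_force": force on the tool from outside, world axes, zero at the start; "wrist_torque": the same for the moment, N m; "gripper_width": finger opening in m; "gripper_force": force on a finger pad.
Only numpy, scipy, OpenCV 4.12 (cv2) and the standard library are available. Lean on these libraries where they do the work, as an engineer would, in place of code of your own. Each camera call takes 0.05 s, during which the arm holds its last target. There are 200 camera calls.

## Working session

There is one attempt and no reset: what is moved stays moved. The work goes in short steps, Python scripts to look and compute and a shell command to move; the robot and the scene stay as the last step left them, time stands still between calls to the robot, and variables do not carry over. Pictures are saved under pics/ and viewed, at most 10 in all, crops included, and the job is handed in when it is done.

```bash
mkdir -p pics; cat > h.py <<'E'
import numpy as np, cv2
from cell import telemetry, read_camera, robot, trace
def cloud(c):
    h,w=c["depth"].shape
    u,v=np.meshgrid(np.arange(w),np.arange(h))
    p=cv2.undistortPoints(np.stack([u,v],-1).reshape(-1,1,2).astype(float),np.array(c["mtx"]),np.array(c["distortion"])).reshape(h,w,2)
    z=c["depth"]; P=np.dstack([p[...,0]*z,p[...,1]*z,z])
    R=cv2.Rodrigues(np.array(c["rvec"],float))[0]
    W=(P-np.array(c["tvec"]).reshape(3))@R   # R^T (P-t)
    W[z<=0]=np.nan
    return W
E
python3 - <<'E'
from h import *
np.set_printoptions(precision=4,suppress=True)
for n in ("top","side"):
    c=read_camera(n); cv2.imwrite(f"pics/{n}0.png",c["img"][...,::-1]); W=cloud(c)
    print(n, "cam at",-cv2.Rodrigues(np.array(c["rvec"],float))[0].T@np.array(c["tvec"]).reshape(3))
    for t in ("long_bolt","long_bolt_knob","long_chest_keeper","square_bolt"):
        for r in trace(t,c)[:3]:
            m=r["pixels"]; q=W[m]; q=q[~np.isnan(q[:,0])]
            print(t,round(r["p"],2),r["pixel"],m.sum(), np.median(q,0) if len(q) else None, q.min(0) if len(q) else None,q.max(0) if len(q) else None)
print(telemetry.observe())
E
```

```text
top cam at [ 0.4467 -0.0368  1.1058]
long_bolt 0.62 [346.5, 201.4] 158 [ 0.5049 -0.2658  0.0994] [ 0.4923 -0.305   0.0922] [ 0.5151 -0.2067  0.1431]
long_bolt_knob 0.56 [342.8, 198.6] 180 [ 0.5026 -0.2615  0.0988] [ 0.4898 -0.3054  0.0843] [ 0.5151 -0.2054  0.1431]
long_chest_keeper 0.83 [324.4, 200.4] 6626 [ 0.4985 -0.2182  0.0847] [ 0.394  -0.3831 -0.0029] [ 0.5982 -0.0472  0.1431]
long_chest_keeper 0.25 [339.6, 198.2] 187 [ 0.5026 -0.2535  0.0987] [ 0.4898 -0.3036  0.0805] [ 0.5144 -0.2054  0.1431]
square_bolt 0.71 [162.6, 169.6] 155 [0.5828 0.1999 0.0992] [0.5729 0.1606 0.0833] [0.5962 0.2549 0.1426]
side cam at [ 0.3874 -0.6895  0.7854]
long_bolt 0.57 [255.3, 317.3] 440 [ 0.5029 -0.2828  0.1018] [ 0.4899 -0.3047  0.0872] [ 0.5144 -0.2073  0.1436]
long_bolt_knob 0.79 [259.3, 315.8] 440 [ 0.5032 -0.2837  0.102 ] [ 0.4899 -0.3044  0.0898] [ 0.5148 -0.2075  0.1436]
long_chest_keeper 0.92 [248.9, 315.3] 15202 [ 0.4982 -0.2513  0.087 ] [ 0.3912 -0.3676 -0.0017] [0.6154 0.0231 0.1438]
{'clock': 0.5, 'joints': array([ 1.009 ,  0.342 ,  1.5241, -0.    ,  1.2754, -0.146 ]), 'qvel': array([ 0.0008,  0.0004, -0.0009,  0.0024,  0.0006,  0.0007]), 'joint_efforts': array([  0.0007, -43.0814, -24.4312,   0.072 ,   0.049 ,  -0.    ]), 'position': array([0.212 , 0.4803, 0.2922]), 'tcp_rot': array([0.6484, 3.0739, 0.0001]), 'wrist_force': array([-0.0991,  0.6033, -0.0934]), 'wrist_torque': array([-0.0126, -0.0624,  0.0146]), 'gripper_force': 0.0, 'gripper_width': 0.09177171675398736}
```

View pics/top0.png

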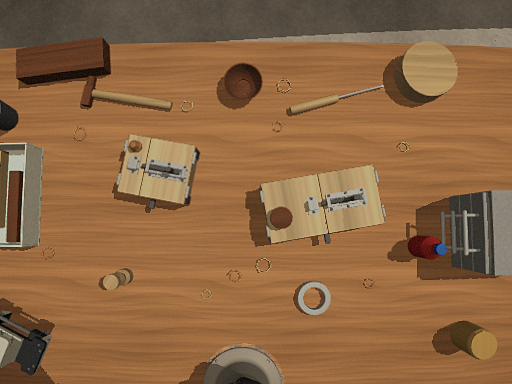

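View pics/side0.png

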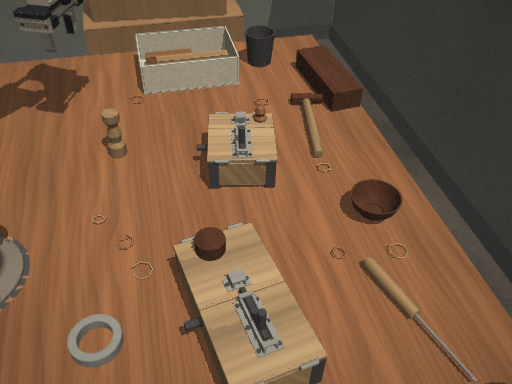

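```bash
python3 - <<'E'
from h import *
np.set_printoptions(precision=4,suppress=True)
for n in ("top","side"):
    c=read_camera(n); W=cloud(c); x,y,z=W[...,0],W[...,1],W[...,2]
    b=(x>.38)&(x<.62)&(y<-.02)&(y>-.4)
    lid=b&(z>.08)&(z<.09); r=cv2.minAreaRect((W[lid][:,:2]*1000).astype(np.float32)); print(n,"lid",r, np.median(z[lid]))
    k=b&(z>.125)&(z<.16); print("knob",k.sum(),W[k].mean(0),W[k].min(0),W[k].max(0))
    s=b&(z>.094)&(z<.108); P=W[s]
    lab=cv2.connectedComponentsWithStats(s.astype(np.uint8))
    for i in range(1,lab[0]):
        m=lab[1]==i
        if m.sum()>8: print(" steel",m.sum(),lab[3][i],W[m].mean(0),cv2.minAreaRect((W[m][:,:2]*1000).astype(np.float32)))
E
```

```text
top lid ((495.6678771972656, -211.0257568359375), (157.21510314941406, 312.4532165527344), 9.847475051879883) 0.08457962199505117
knob 32 [ 0.5084 -0.2842  0.1377] [ 0.5025 -0.2919  0.126 ] [ 0.5149 -0.2786  0.1415]
 steel 299 [342.9465 199.3278] [ 0.5041 -0.2609  0.0993] ((504.39764404296875, -262.4202880859375), (25.159526824951172, 116.02185821533203), 9.632950782775879)
 steel 97 [312.866  204.5979] [ 0.4908 -0.1833  0.1023] ((491.0202941894531, -183.6492462158203), (25.182775497436523, 24.42445182800293), 8.517468452453613)
side lid ((494.7732849121094, -210.6751708984375), (156.66197204589844, 312.39324951171875), 9.83392333984375) 0.08699634877034312
knob 109 [ 0.5066 -0.2866  0.1375] [ 0.5003 -0.2915  0.1254] [ 0.5141 -0.2781  0.1444]
 steel 157 [210.1783 252.9172] [ 0.4555 -0.1225  0.1012] ((457.5869140625, -117.6430892944336), (24.797571182250977, 54.623050689697266), 87.73299407958984)
 steel 215 [236.1023 276.6326] [ 0.4891 -0.1851  0.1039] ((489.70330810546875, -183.13780212402344), (25.63456153869629, 26.471006393432617), 7.9096784591674805)
 steel 832 [255.887  318.5192] [ 0.5029 -0.2685  0.1013] ((503.6059875488281, -263.3671875), (25.87613296508789, 118.81317138671875), 9.846050262451172)
```

The top picture shows the long chest at (323,205), its knob at about (348,197), its keeper at (313,205) and a brown turned pin at (280,217). The square box is at (158,170). The side picture agrees, with the knob at (260,320), the keeper at (236,280) and the brown thing at (210,243).

The knob is at (0.5075, -0.285) and the keeper is 102 mm away, so the bolt is at about 0.010 and there are 50 mm left to go. Travel is along (-0.17, 0.985). I'll turn the tool +56.4° about z so that its +x lies along the travel.

```bash
python3 -m inch '[{"tx":-0.93,"ty":-0.46,"wz":0.313,"grip":1},{"tx":-0.93,"ty":-0.46,"wz":0.313,"grip":1},{"tx":-0.93,"ty":-0.46,"wz":0.313,"grip":1},{"tx":-0.93,"ty":-0.46,"wz":0.313,"grip":1},{"tx":-0.93,"ty":-0.46,"wz":0.313,"grip":1}]'
cat > g.py <<'E'
from h import *
import sys
from scipy.spatial.transform import Rotation as Rn
g=np.array([float(a) for a in sys.argv[1:4]])  # wanted TCP
s=telemetry.observe(); R=Rn.from_rotvec(s["tcp_rot"])
y=R.as_matrix()[:,1]; print("yaw y",np.degrees(np.arctan2(y[1],y[0])),"pos",s["position"],"t",s["clock"],"frac",(R.inv().apply(g-s["position"])/.15).round(3),"w",s["gripper_width"],"F",s["wrist_force"],"j",s["joints"].round(2))
E
python3 g.py .5075 -.285 .23
```

```text
yaw y 66.17754471410512 pos [0.21204447 0.48028926 0.29223932] t 0.6 frac [-3.863 -3.872  0.415] w 0.09184913088984178 F [ 0.0976068  -0.37935959  0.21388691] j [ 1.01  0.34  1.52  0.    1.28 -0.15]$[0]: bad value
```

The call was refused, probably because every key is needed.

```bash
python3 -m inch '[{"tx":-0.93,"ty":-0.46,"tz":0,"wx":0,"wy":0,"wz":0.313,"grip":1},{"tx":-0.93,"ty":-0.46,"tz":0,"wx":0,"wy":0,"wz":0.313,"grip":1},{"tx":-0.93,"ty":-0.46,"tz":0,"wx":0,"wy":0,"wz":0.313,"grip":1},{"tx":-0.93,"ty":-0.46,"tz":0,"wx":0,"wy":0,"wz":0.313,"grip":1},{"tx":-0.93,"ty":-0.46,"tz":0,"wx":0,"wy":0,"wz":0.313,"grip":1}]'
python3 g.py .5075 -.285 .23
```

```text
clock: 1.23
position: [0.3122, 0.3604, 0.2924]
tcp_rot: [-1.976, -2.442, -0.001]
wrist_force: [-0.1, 0.5, 0.4]
gripper_width: 0.0917
gripper_force: 0.0
yaw y 12.032596148855578 pos [0.31221225 0.36038096 0.29237949] t 1.225 frac [-4.48   0.376  0.415] w 0.0917235939724079 F [-0.10935574  0.51317098  0.37777321] j [0.7  0.25 1.65 0.   1.24 0.49]
```

```bash
python3 -m inch '[{"tx":-1,"ty":0.1,"tz":0,"wx":0,"wy":0,"wz":0.0125,"grip":1},{"tx":-1,"ty":0.1,"tz":0,"wx":0,"wy":0,"wz":0.0125,"grip":1},{"tx":-1,"ty":0.1,"tz":0,"wx":0,"wy":0,"wz":0.0125,"grip":1}]' >/dev/null
python3 -m inch '[{"tx":-1,"ty":0.1,"tz":0,"wx":0,"wy":0,"wz":0,"grip":1},{"tx":-1,"ty":0.1,"tz":0,"wx":0,"wy":0,"wz":0,"grip":1},{"tx":-1,"ty":0.1,"tz":0,"wx":0,"wy":0,"wz":0,"grip":1}]' >/dev/null
python3 -m inch '[{"tx":-1,"ty":0.1,"tz":0,"wx":0,"wy":0,"wz":0,"grip":1},{"tx":-1,"ty":0.1,"tz":0,"wx":0,"wy":0,"wz":0,"grip":1},{"tx":-1,"ty":0.1,"tz":0,"wx":0,"wy":0,"wz":0,"grip":1},{"tx":-1,"ty":0.1,"tz":0,"wx":0,"wy":0,"wz":0,"grip":1}]'
python3 g.py .5075 -.285 .23
```

```text
clock: 2.48
position: [0.4418, -0.0739, 0.292]
tcp_rot: [-2.019, -2.407, -0.0]
wrist_force: [-0.2, 0.7, -0.2]
gripper_width: 0.0916
gripper_force: 0.0
yaw y 10.022906637353046 pos [ 0.44175498 -0.07386172  0.29203859] t 2.475 frac [-1.462  0.187  0.413] w 0.09160852522059006 F [-0.20574883  0.69455145 -0.17751388] j [-0.34  0.2   1.72  0.    1.22 -0.51]
```

```bash
python3 -m inch '[{"tx":-0.73,"ty":0.09,"tz":0,"wx":0,"wy":0,"wz":0,"grip":1},{"tx":-0.73,"ty":0.09,"tz":0,"wx":0,"wy":0,"wz":0,"grip":1},{"tx":-0.73,"ty":0.09,"tz":0,"wx":0,"wy":0,"wz":0,"grip":1}]' >/dev/null
python3 -m inch '[{"tx":-0.73,"ty":0.09,"tz":0,"wx":0,"wy":0,"wz":0.001,"grip":1},{"tx":-0.73,"ty":0.09,"tz":0,"wx":0,"wy":0,"wz":0.001,"grip":1},{"tx":-0.73,"ty":0.09,"tz":0.4,"wx":0,"wy":0,"wz":0.001,"grip":1},{"tx":-0.73,"ty":0.09,"tz":0.4,"wx":0,"wy":0,"wz":0.001,"grip":1},{"tx":-0.73,"ty":0.09,"tz":0.4,"wx":0,"wy":0,"wz":0.001,"grip":1}]'
python3 g.py .5075 -.285 .175
python3 - <<'E'
from h import *
c=read_camera("side"); W=cloud(c); x,y,z=W[...,0],W[...,1],W[...,2]
k=(x>.48)&(x<.53)&(y>-.31)&(y<-.26)&(z>.12)&(z<.146); print(k.sum(),np.nanmean(W[k],0))
cv2.imwrite("pics/side1.png",cv2.resize(c["img"][150:384,100:400,::-1],None,fx=2,fy=2))
E
```

```text
clock: 3.48
position: [0.5075, -0.2818, 0.234]
tcp_rot: [2.016, 2.408, 0.001]
wrist_force: [-0.3, -0.6, 0.2]
gripper_width: 0.0915
gripper_force: 0.0
yaw y 10.126540531043615 pos [ 0.50754083 -0.28177699  0.23402508] t 3.475 frac [-0.021 -0.004  0.394] w 0.09149031764896964 F [-0.28466589 -0.5697154   0.20782148] j [-0.64  0.49  1.45  0.    1.19 -0.82]
128 [ 0.5063912  -0.28693193  0.13540188]
```

View pics/side1.png

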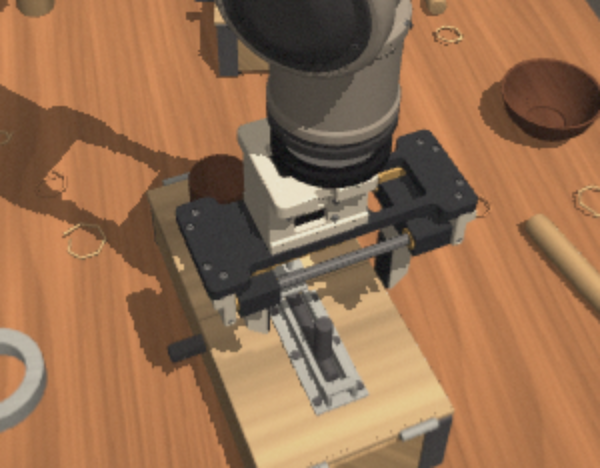

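The open fingers straddle the steel knob (crop pixel 322,340), with clear space on both sides. I'll descend, then close.

```bash
python3 -m inch '[{"tx":-0.02,"ty":0,"tz":0.2,"wx":0,"wy":0,"wz":0.0015,"grip":1},{"tx":-0.02,"ty":0,"tz":0.38,"wx":0,"wy":0,"wz":0.0015,"grip":1},{"tx":-0.02,"ty":0,"tz":0.38,"wx":0,"wy":0,"wz":0.0015,"grip":1}]' 20
python3 -m inch '[{"tx":0,"ty":0,"tz":0,"wx":0,"wy":0,"wz":0,"grip":-1},{"tx":0,"ty":0,"tz":0,"wx":0,"wy":0,"wz":0,"grip":-1},{"tx":0,"ty":0,"tz":0,"wx":0,"wy":0,"wz":0,"grip":-1},{"tx":0,"ty":0,"tz":0,"wx":0,"wy":0,"wz":0,"grip":-1},{"tx":0,"ty":0,"tz":0,"wx":0,"wy":0,"wz":0,"grip":-1}]' 20
python3 -m inch '[{"tx":0,"ty":0,"tz":0,"wx":0,"wy":0,"wz":0,"grip":-1},{"tx":0,"ty":0,"tz":0,"wx":0,"wy":0,"wz":0,"grip":-1},{"tx":0,"ty":0,"tz":0,"wx":0,"wy":0,"wz":0,"grip":-1}]' 20
python3 g.py .4995 -.2360 .175
```

```text
clock: 3.9
position: [0.5075, -0.2852, 0.1757]
tcp_rot: [-2.023, -2.403, -0.0]
wrist_force: [-0.1, -0.7, 0.4]
gripper_width: 0.0919
gripper_force: 0.0
clock: 4.53
position: [0.5074, -0.286, 0.1753]
tcp_rot: [2.024, 2.402, 0.0]
wrist_force: [-0.1, -0.6, 0.2]
gripper_width: 0.0466
gripper_force: 0.0
clock: 4.9
position: [0.5075, -0.286, 0.1751]
tcp_rot: [-2.024, -2.402, -0.0]
wrist_force: [3.1, 0.7, -0.7]
gripper_width: 0.0166
gripper_force: 3.0
yaw y 9.758521898275129 pos [ 0.50746847 -0.28602456  0.17513523] t 4.9 frac [0.338 0.004 0.001] w 0.0165785095588963 F [ 3.0668591   0.73052042 -0.65544556] j [-0.64  0.56  1.52  0.    1.06 -0.82]
```

```bash
python3 -m inch '[{"tx":0,"ty":0,"tz":0,"wx":0,"wy":0,"wz":0,"grip":-1},{"tx":0,"ty":0,"tz":0,"wx":0,"wy":0,"wz":0,"grip":-1},{"tx":0,"ty":0,"tz":0,"wx":0,"wy":0,"wz":0,"grip":-1}]' 20
python3 -m inch '[{"tx":0.05,"ty":0,"tz":0,"wx":0,"wy":0,"wz":0,"grip":-1},{"tx":0.1,"ty":0,"tz":0,"wx":0,"wy":0,"wz":0,"grip":-1},{"tx":0.15,"ty":0,"tz":0,"wx":0,"wy":0,"wz":0,"grip":-1},{"tx":0.2,"ty":0,"tz":0,"wx":0,"wy":0,"wz":0,"grip":-1},{"tx":0.2,"ty":0,"tz":0,"wx":0,"wy":0,"wz":0,"grip":-1}]' 20
```

```text
clock: 5.28
position: [0.5086, -0.2858, 0.1752]
tcp_rot: [2.023, 2.401, 0.003]
wrist_force: [5.4, 1.4, -2.6]
gripper_width: 0.0133
gripper_force: 20.0
clock: 5.9
position: [0.5034, -0.2558, 0.1752]
tcp_rot: [2.023, 2.401, 0.003]
wrist_force: [5.2, 1.9, -2.0]
gripper_width: 0.0134
gripper_force: 20.0
```

```bash
python3 -m inch '[{"tx":0.05,"ty":0.005,"tz":0,"wx":0,"wy":0,"wz":0,"grip":-1},{"tx":0.1,"ty":0.005,"tz":0,"wx":0,"wy":0,"wz":0,"grip":-1},{"tx":0.13,"ty":0.005,"tz":0,"wx":0,"wy":0,"wz":0,"grip":-1},{"tx":0.13,"ty":0.005,"tz":0,"wx":0,"wy":0,"wz":0,"grip":-1}]' 20
python3 g.py .4995 -.2356 .175
python3 - <<'E'
from h import *
for n in ("side",):
    c=read_camera(n); cv2.imwrite("pics/side2.png",cv2.resize(c["img"][150:384,100:400,::-1],None,fx=2,fy=2))
E
```

```text
clock: 6.4
position: [0.5003, -0.2371, 0.1752]
tcp_rot: [2.023, 2.401, 0.0]
wrist_force: [5.4, -2.2, -4.3]
gripper_width: 0.0134
gripper_force: 20.0
yaw y 9.782993504145882 pos [ 0.50030247 -0.23711278  0.17523721] t 6.4 frac [ 0.011 -0.004  0.002] w 0.01336061244972702 F [ 5.35892458 -2.17204562 -4.31688536] j [-0.58  0.51  1.61 -0.    1.02 -0.75]
```

View pics/side2.png

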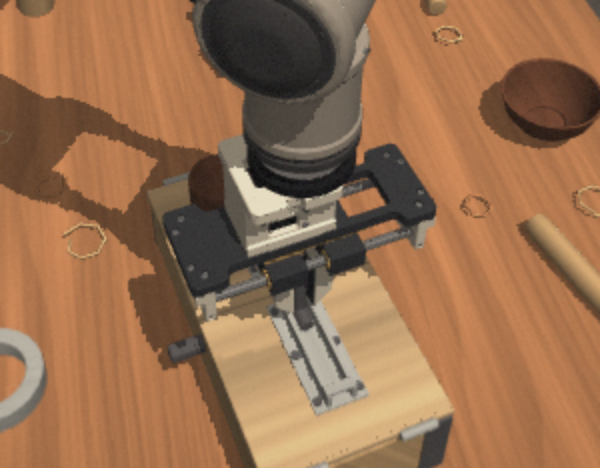

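The bolt block has moved up the barrel with the knob (crop pixel 303,315), and the slot behind it is empty. I'll creep up to the end stop, then release and rise.

```bash
python3 -m inch '[{"tx":0.015,"ty":0,"tz":0,"wx":0,"wy":0,"wz":0,"grip":-1},{"tx":0.03,"ty":0,"tz":0,"wx":0,"wy":0,"wz":0,"grip":-1},{"tx":0.03,"ty":0,"tz":0,"wx":0,"wy":0,"wz":0,"grip":-1}]' 20
python3 -m inch '[{"tx":0,"ty":0,"tz":0,"wx":0,"wy":0,"wz":0,"grip":0.4},{"tx":0,"ty":0,"tz":0,"wx":0,"wy":0,"wz":0,"grip":0.4},{"tx":0,"ty":0,"tz":0,"wx":0,"wy":0,"wz":0,"grip":0.4},{"tx":0,"ty":0,"tz":0,"wx":0,"wy":0,"wz":0,"grip":0.4},{"tx":0,"ty":0,"tz":0,"wx":0,"wy":0,"wz":0,"grip":0.4}]' 20
```

```text
clock: 6.82
position: [0.5002, -0.2364, 0.1753]
tcp_rot: [2.019, 2.396, -0.005]
wrist_force: [7.0, -19.1, -12.3]
gripper_width: 0.0134
gripper_force: 20.0
clock: 7.45
position: [0.499, -0.2325, 0.1752]
tcp_rot: [-2.024, -2.403, -0.0]
wrist_force: [0.0, 0.6, 0.9]
gripper_width: 0.0588
gripper_force: 0.0
```

The bolt stopped firmly (19 N back) and the fingers are open 59 mm. I'll rise and move back to get a clear view.

```bash
python3 -m inch '[{"tx":0,"ty":0,"tz":-0.3,"wx":0,"wy":0,"wz":0,"grip":0.4},{"tx":0,"ty":0,"tz":-0.7,"wx":0,"wy":0,"wz":0,"grip":0.4},{"tx":0,"ty":0,"tz":-0.8,"wx":0,"wy":0,"wz":0,"grip":0.4},{"tx":0.5,"ty":0,"tz":-0.8,"wx":0,"wy":0,"wz":0,"grip":0.4},{"tx":1,"ty":0,"tz":-0.8,"wx":0,"wy":0,"wz":0,"grip":0.4}]' >/dev/null
python3 -m inch '[{"tx":0.4,"ty":0,"tz":0,"wx":0,"wy":0,"wz":0,"grip":0.4},{"tx":1,"ty":0,"tz":0,"wx":0,"wy":0,"wz":0,"grip":0.4},{"tx":1,"ty":0,"tz":0,"wx":0,"wy":0,"wz":0,"grip":0.4},{"tx":1,"ty":0,"tz":0,"wx":0,"wy":0,"wz":0,"grip":0.4},{"tx":1,"ty":0,"tz":0,"wx":0,"wy":0,"wz":0,"grip":0.4}]'
python3 - <<'E'
from h import *
c=read_camera("side"); W=cloud(c); x,y,z=W[...,0],W[...,1],W[...,2]
k=(x>.48)&(x<.53)&(y>-.31)&(y<-.2)&(z>.122)&(z<.146); m=np.nanmean(W[k],0); print(k.sum(),m,"to keeper",np.hypot(m[0]-.4905,m[1]+.1834))
cv2.imwrite("pics/side3.png",c["img"][...,::-1])
E
```

```text
clock: 8.7
position: [0.4525, 0.0377, 0.2948]
tcp_rot: [-2.024, -2.402, 0.001]
wrist_force: [-0.1, -0.6, 0.1]
gripper_width: 0.0646
gripper_force: 0.0
109 [ 0.49843568 -0.2386771   0.13578754] to keeper 0.055843821272770586
```

View pics/side3.png

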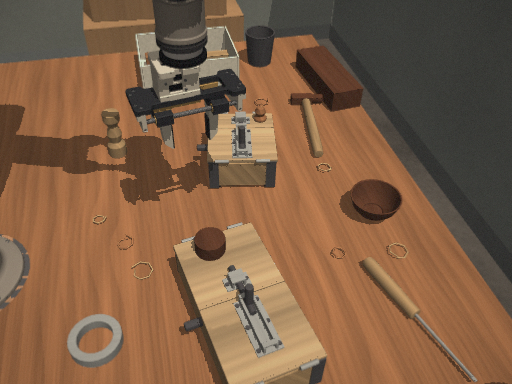

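The long bolt now runs across the seam into the keeper: the knob is at (249,295) and the keeper at (236,278). The knob is about 56 mm from the keeper, with 53–54 expected, so it's home. The square box's bolt hasn't moved, and the gripper hangs high and clear.

```bash
python3 -c "
from cell import robot
print(robot.close_job())"
```

```text
the job is handed in; nothing more can be done
None
```

The long chest's bolt is slid home against its end stop and released, the square box's bolt was left untouched and drawn back, and the job is handed in; the hand-in call returned no verdict.

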